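# Set the rolling mill's T-handle to the gauge pin

### The arm

A 6-joint arm with a two-finger parallel gripper is mounted at the origin on the work surface. World frame = base frame: x ahead of the robot, y to its left, z up, the work surface at z = 0. Lengths are in m, angles in rad, forces in N, time in s.
With the tool pointing down it reaches from about 0.3 to 0.775 m from the base axis. Payload 14.6 kg.
Tool frame: the origin (TCP) lies at the very end of the fingers, on their centre line; the grasp point (between the pads) lies 19 mm behind it (env.grasp_offset is the distance from the TCP to the grasp point, in m); z points along the fingers, y is the line along which they close (so a half turn about z gives the same grasp; the last joint's range is limited). The gripper opens to 94 mm and grips with 3 to 60 N. Pads are 16 mm wide; open, the fingers measure 119 mm over their backs; the gripper's body (75 mm by 177 mm) begins 78 mm behind the grasp point.
Start: joints at [1.08, 0.3, 1.521, -0, 1.321, -0.067], TCP at [0.226, 0.501, 0.205] pointing down, gripper open.
Joint ranges: [-3.03, 3.03], [-0.79, 2.21], [0.23, 2.52], [-1.04, 4.18], [0, 3.07], [-2.55, 2.55]. Speed limits (rad/s): [2.22, 2.22, 2.57, 3.14, 3.14, 3.14].

### API

Orientations are given as a 3x3 rotation matrix whose columns are the frame's x, y, z axes.
In Python, from cell import env gives the robot as it stands. The module is installed in compiled form; this text tells all that it offers.
- The arm moves only by the tool jog_arm, never from a script. Its argument "rows" is text: rows parted by semicolons, each of 5 numbers parted by spaces: the opening, from 0 (shut) to 1 (fully open), then the shift along the tool's x, y, z in mm, then the turn about the tool's z in rad. In form: fingers x y z twist; .... A call has 1 to 20 rows; each row shifts and turns the commanded pose from where the row before left it, along the tool's axes as they then stand; what a row does not reach is not made up. A row lasts 1/8 s, in which the tool goes at most 62.5 mm and 10.7 degrees, less where a joint would pass 70% of its speed; a pose out of reach is approached as far as the arm can. A call with a gripper value outside its range is refused whole. The fingers move at their own pace and stop on an object; the grip force is fixed at half the most. Time passes only in rows, so rows that do not move let the fingers close. It gives the time, the measured TCP pose, the force, the opening and the grip force at its end, in the units of the state.
- env.observe(): the state, without advancing time (a new reading comes with each control period).
- env.camera(name): name is "side" or "top"; returns a dict with "frame" (420x560x3 uint8, blue, green, red), "fx", "fy", "cx", "cy" (pixels), "world_to_cam" (4x4, takes a point from world to camera coordinates). Camera axes: x right, y down, z forward; pixel columns grow to the right and rows downward; lengths in m; the calibration is good to about 2 mm. A picture is of the moment at which its call begins. There is no depth.
- env.sign_off(): hands the job in; it is judged then, once.
The state is a dict: "time": time; "q": joint angles; "qd": joint speeds; "effort": joint torques, N m; "tcp_pos": TCP position; "tcp_rot": TCP orientation; "contact_force": force on the tool from outside, world axes, zero at the start; "torque": the same for the moment, N m; "finger_gap": finger opening in m; "grasp_force": force on a finger pad.
Only numpy, scipy, OpenCV 4.12 (cv2) and the standard library are available. Lean on these libraries where they do the work, as an engineer would, in place of code of your own. Each camera call takes 0.05 s, during which the arm holds its last target. There are 200 camera calls.

### The job

Set the roll gap of the small bench rolling mill: with a fingertip, push the pointed arm of the T-handle on top of the mill clockwise (seen from above) until it points at the upright gauge pin, and do not run it past the pin. Only push: do not pinch the bar or lift the handle off its spindle. Leave the things standing around the mill where they are, and finish with the hand clear.

Things in the scene. Friction and masses are not known exactly. Their poses are not given: they have to be found in the camera images.
- mill: Bench rolling mill, dark steel, bolted down, 130 (x) x 190 (y) x 172 mm high to the top of its cover, with a gear case on its +y side. On the cover's middle lies a round dark dial plate 124 mm across with tick marks (ticks are decoration), its top at 178 mm. Origin: centre of the underside, on the vertical axis of the T-handle; x and y horizontal, rolls along y, z up.
- handle_centre (a point): Point on the vertical turning axis of the steel T-handle, at mid-height of its bar (223 mm above the bench). The bar is 14 mm wide and 14 mm high (216 to 230 mm above the bench; a small screw head on the axis reaches 234 mm). Below the bar the space is free down to the dial plate at 178 mm, except for the collar and sleeve (up to 30 mm across) on the axis and the low gauge arm.
- handle_point (a point): Tip of the T-handle's pointed arm, 76 mm from the axis, mid-height of the bar. The arm is 14 mm wide out to 56 mm from the axis, then tapers to the tip. The other arm is shorter and ends 67 mm from the axis in a blunt block 30 mm wide, 26 mm high, 20 mm long. Its x axis runs from the turning axis out through the tip, z up.
- handle (a joint): Angle of the T-handle in rad against the mill: 0 when the pointed arm lies along the mill's +x, growing anticlockwise seen from above, so the job makes it smaller. Free from -2.2 to 3.2; stiff: about 0.15 N m of friction (3 N at 50 mm), stays where it is left, no spring. The pointed arm starts 0.7 to 2.7 rad anticlockwise of the gauge pin.
- sleeve (a joint): How far the T-handle has been lifted up off its spindle, in m: 0 seated, up to 0.06. It sits loosely by its own weight (about 0.36 kg).
- bar_left: The half of the T-bar (whole length, both arms, 7 mm wide) on the left-hand side when looking out along the pointed arm. Its outer face on the pointed arm is the one to push for clockwise. Origin on the turning axis 210 mm above the bench; x along the pointed arm.
- bar_right: The other half of the T-bar, on the right-hand side when looking out along the pointed arm. Same origin and axes.
- gauge: Brass gauge arm clamped fast on the dial plate under the T-handle; 10 mm wide, lying 180 to 187 mm above the bench, reaching out from the turning axis to an upright pin. Origin on the turning axis 180 mm above the bench; x points horizontally to the pin, z up. It does not move.
- gauge_pin (a point): Top of the upright gauge pin, 9 mm thick, 87 mm from the turning axis, 223 mm above the bench. The pointed arm's tip passes about 6 mm inside it.
- jar: Amber glass jar with white lid, 52 mm across, 65 mm high, loose; origin centre of underside.
- mandrel: Small steel ring mandrel, a slim cone standing on a 40 mm foot, 120 mm high, loose; origin centre of underside.
- block: Steel bench block 70 x 100 x 22 mm, loose, 0.9 kg; origin centre of underside.
- screwdriver: Screwdriver 160 mm long lying on the bench beyond the mill, loose; its x axis runs along it.

How it is judged:
By the outcome, as a careful person would: the job done as asked, in the order asked, and still so for the second after the job is handed in, with the robot touching nothing.
It also fails if it takes over 45 s, if anything falls off the work surface, if the arm or the gripper's body presses on something with over 40 N, if the wrist force passes 120 N, or if a joint passes its speed limit or range.

## Working session

There is one attempt and no reset: what is moved stays moved. The work goes in short steps, Python scripts to look and compute and a tool call to move; the robot and the scene stay as the last step left them, time stands still between calls to the robot, and variables do not carry over. Pictures are saved under pics/ and viewed, at most 10 in all, crops included, and the job is handed in when it is done.

Besides the shell and the picture viewer there is one more tool, called after ">>>" as name(argument=value, ...) on one line, values as JSON. jog_arm: Moves the arm, as the interface text tells. Its arguments: {"type":"object","properties":{"rows":{"type":"string"}},"required":["rows"]}

```bash
mkdir -p pics; python3 - <<'E'
from cell import env
import cv2,json,numpy as np
for n in("side","top"):
    c=env.camera(n);cv2.imwrite(f"pics/{n}0.png",c["frame"])
    np.savez(f"{n}.npz",**{k:c[k] for k in("fx","fy","cx","cy","world_to_cam")})
    print(n,c["fx"],c["cx"],c["cy"],np.round(c["world_to_cam"],3).tolist())
s=env.observe();print(s["time"],s["tcp_pos"],np.round(s["tcp_rot"],3).tolist(),s["finger_gap"])
E
```

```text
side 488.4906151924147 278.6409579686609 204.70687329144474 [[0.714, -0.7, 0.014, -0.366], [-0.352, -0.376, -0.857, 0.361], [0.605, 0.607, -0.515, 0.612], [0.0, 0.0, 0.0, 1.0]]
top 394.96639511410405 276.07700790508375 212.8176406512679 [[-0.009, -1.0, -0.016, 0.066], [-0.996, 0.011, -0.093, 0.598], [0.094, 0.015, -0.995, 0.78], [0.0, 0.0, 0.0, 1.0]]
0.1 [0.22607005 0.50114831 0.20497394] [[-0.912, 0.411, -0.0], [0.411, 0.912, -0.001], [0.0, -0.001, -1.0]] 0.09394765922653373
```

View pics/top0.png

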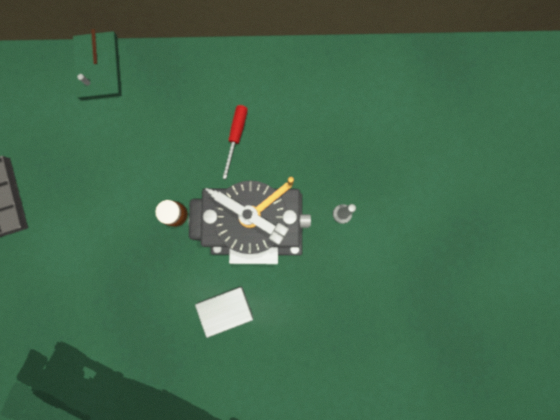

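View pics/side0.png

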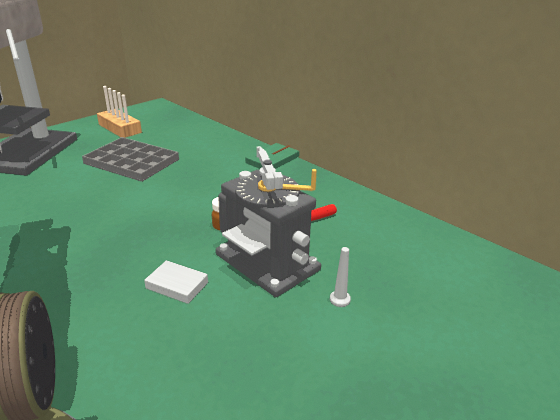

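The top view shows the axis near (248,215), the arm tip near (208,192), the gauge pin top near (291,180), and the blunt block near (279,233). The side view shows the pin at about (314,170). I'll enlarge both.

```bash
python3 - <<'E'
import cv2
a=cv2.imread("pics/top0.png")[165:265,185:315];cv2.imwrite("pics/top0c.png",cv2.resize(a,None,fx=6,fy=6,interpolation=cv2.INTER_CUBIC))
a=cv2.imread("pics/side0.png")[140:215,215:325];cv2.imwrite("pics/side0c.png",cv2.resize(a,None,fx=7,fy=7,interpolation=cv2.INTER_CUBIC))
E
```

```text
(no output)
```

View pics/top0c.png

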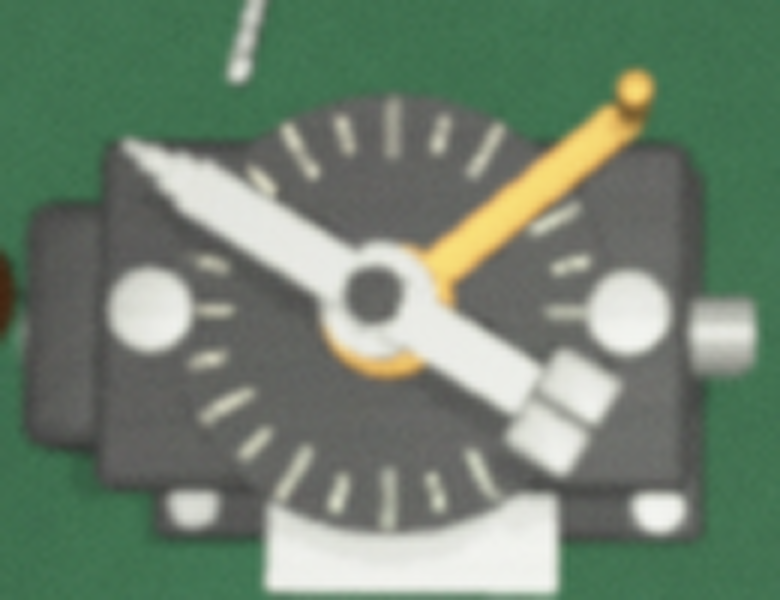

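View pics/side0c.png

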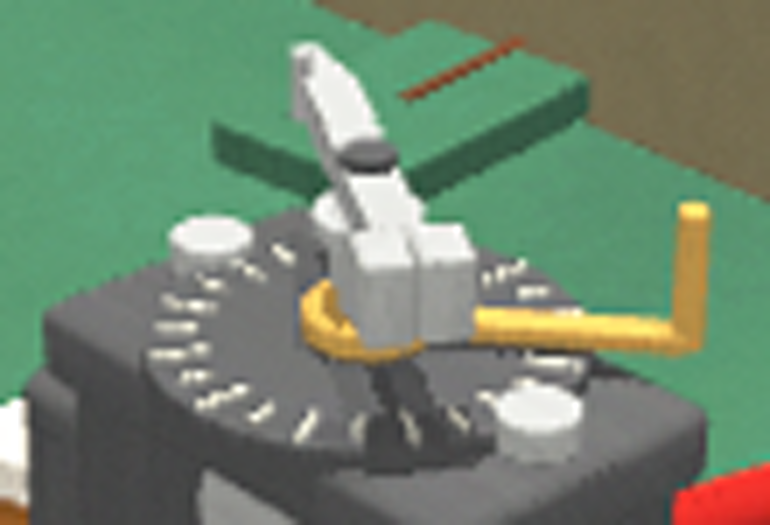

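The top crop shows the screw head at (373,294), the arm tip at (126,143) and the pin top at (635,86). In the side crop they are at (369,150), (303,50) and (694,208).

```bash
cat > h.py <<'E'
import numpy as np
def ray(n,px):
    c=np.load(n+".npz");W=c["world_to_cam"];R,t=W[:3,:3],W[:3,3]
    return -R.T@t, R.T@np.array([(px[0]-c["cx"])/c["fx"],(px[1]-c["cy"])/c["fy"],1])
def at_z(n,px,z):
    o,d=ray(n,px);return o+d*(z-o[2])/d[2]
def top(x,y):return ((x+.5)/6-.5+185,(y+.5)/6-.5+165)
def side(x,y):return ((x+.5)/7-.5+215,(y+.5)/7-.5+140)
E
python3 - <<'E'
from h import *
P={}
for k,t,s,z in(("axis",(373,294),(369,150),.234),("tip",(126,143),(303,50),.229),("pin",(635,86),(694,208),.223)):
    P[k]=at_z("top",top(*t),z);q=at_z("side",side(*s),z);print(k,P[k].round(4),q.round(4))
    P[k]=(P[k]+q)/2 if k!="tip" else P[k]
for k in("tip","pin"):
    v=(P[k]-P["axis"])[:2];print(k,np.hypot(*v),np.arctan2(v[1],v[0]))
E
```

```text
axis [0.5786 0.1014 0.234 ] [0.5775 0.1009 0.234 ]
tip [0.619  0.1657 0.229 ] [0.6152 0.1681 0.229 ]
pin [0.6334 0.0338 0.223 ] [0.632  0.0338 0.223 ]
tip 0.07646206629530129 1.0061055630605527
pin 0.086669999617619 -0.8891463837914204
```

>>> jog_arm(rows="0 0 0 -30 0;0 0 0 -35 0;0 0 0 -35 0;0 -33 -12 0 0;0 -33 -12 0 0;0 -33 -12 0 0;0 -33 -12 0 0;0 -33 -12 0 0;0 -33 -12 0 0;0 -33 -12 0 0;0 -33 -12 0 0;0 -33 -12 0 0;0 -33 -12 0 0;0 -33 -12 0 0;0 -33 -12 0 0;0 -33 -12 0 0;0 -31 -15 0 0;0 0 0 0 0.14;0 0 0 0 0")

```text
time: 2.48
tcp_pos: [0.5752, 0.1561, 0.305]
tcp_rot: [[-0.845, 0.534, -0.001], [0.534, 0.845, -0.0], [0.001, -0.001, -1.0]]
contact_force: [-0.7, 0.3, -0.1]
finger_gap: 0.0003
grasp_force: 0.0
```

>>> jog_arm(rows="0 0 0 -0 0;0 0 0 30 0;0 0 0 30 0;0 0 0 25 0;0 0 0 12 0;0 0 0 0 0")

```text
time: 3.22
tcp_pos: [0.575, 0.1565, 0.2083]
tcp_rot: [[-0.846, 0.533, -0.001], [0.533, 0.846, -0.0], [0.001, -0.0, -1.0]]
contact_force: [0.5, 0.5, 0.7]
finger_gap: 0.0004
grasp_force: 0.0
```

```bash
python3 - <<'E'
from cell import env
import cv2,numpy as np
a=env.camera("top")["frame"][165:265,185:315];b=env.camera("side")["frame"][125:225,205:335]
cv2.imwrite("pics/c1.png",np.vstack([cv2.resize(i,None,fx=3,fy=3,interpolation=cv2.INTER_CUBIC) for i in(a,b)]))
E
```

```text
(no output)
```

View pics/c1.png

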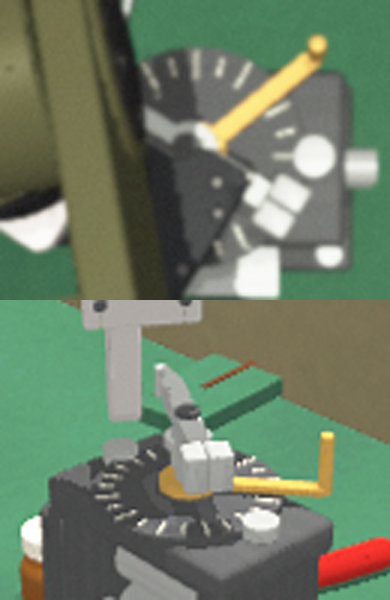

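The finger stands about 15 mm clear on the left side of the arm, with the handle unmoved. I'll close in until I feel contact.

>>> jog_arm(rows="0 -8 0 0 0;0 -4 0 0 0;0 -2 0 0 0;0 -1 0 0 0;0 -1 0 0 0;0 -1 0 0 0;0 0 0 0 0")

```text
time: 4.2
tcp_pos: [0.5893, 0.1474, 0.2084]
tcp_rot: [[-0.845, 0.534, -0.001], [0.534, 0.845, 0.0], [0.001, -0.0, -1.0]]
contact_force: [-2.8, 1.5, 0.7]
finger_gap: 0.0006
grasp_force: 1.5
```

>>> jog_arm(rows="0 -2.28 0.7 0 0.05;0 -4.57 1.27 0 0.1;0 -4.57 1.27 0 0.1;0 -4.57 1.27 0 0.1;0 -4.57 1.27 0 0.1;0 -4.57 1.27 0 0.1;0 -4.57 1.27 0 0.1;0 -4.57 1.27 0 0.1;0 -4.57 1.27 0 0.1;0 -4.57 1.27 0 0.1;0 -4.57 1.27 0 0.1;0 -4.57 1.27 0 0.1;0 -4.57 1.27 0 0.1;0 -4.57 1.27 0 0.1;0 -4.57 1.27 0 0.1;0 -4.57 1.27 0 0.1;0 -2.28 0.7 0 0.05;0 0 0 0 0")

```text
time: 6.45
tcp_pos: [0.6239, 0.0888, 0.2085]
tcp_rot: [[0.558, 0.83, 0.0], [0.83, -0.558, 0.001], [0.001, 0.0, -1.0]]
contact_force: [1.4, 4.5, -0.8]
finger_gap: 0.0007
grasp_force: 1.8
```

```bash
cat >> h.py <<'E'
def rep():
    from cell import env
    s=env.observe();v=s["tcp_pos"][:2]-[.578,.1012];y=s["tcp_rot"][:2,1];x=s["tcp_rot"][:2,0]
    print(s["tcp_pos"].round(4),"yaw",np.arctan2(y[1],y[0]),"r",v@y,"a",v@x,"f",np.round(s["contact_force"],1),s["q"].round(2))
E
python3 - <<'E'
from h import *;from cell import env
import cv2
rep()
a=env.camera("top")["frame"][165:265,185:315];b=env.camera("side")["frame"][125:225,205:335]
cv2.imwrite("pics/c2.png",np.vstack([cv2.resize(i,None,fx=3,fy=3,interpolation=cv2.INTER_CUBIC) for i in(a,b)]))
E
```

```text
[0.6239 0.0888 0.2085] yaw -0.5924937059491479 r 0.045045970901772 a 0.015349007330134345 f [ 1.4  4.5 -0.8] [0.08 0.48 1.27 0.   1.39 0.68]
```

View pics/c2.png

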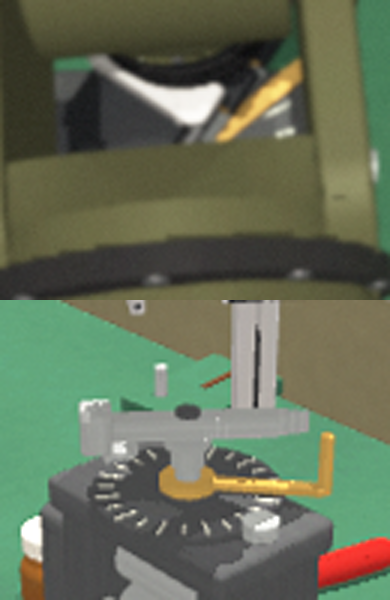

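The arm follows flat against the finger, at yaw −0.59. I'll push 0.25 rad more, staying short of the pin, then back off, lift and move away for a clear look.

>>> jog_arm(rows="0 -2.27 0.7 0 0.05;0 -2.27 0.7 0 0.05;0 -2.27 0.7 0 0.05;0 -2.27 0.7 0 0.05;0 -2.27 0.7 0 0.05;0 0 0 0 0;0 0 0 0 0")

```text
time: 7.42
tcp_pos: [0.6193, 0.0777, 0.2085]
tcp_rot: [[0.746, 0.666, 0.0], [0.666, -0.746, 0.0], [0.0, -0.0, -1.0]]
contact_force: [1.4, 4.7, 0.3]
finger_gap: 0.0005
grasp_force: 1.7
```

```bash
python3 -c "from h import *;rep()"
```

```text
[0.6193 0.0777 0.2085] yaw -0.8413774981686872 r 0.04509949050766902 a 0.015142858188259303 f [1.4 4.7 0.3] [0.07 0.47 1.29 0.   1.39 0.91]
```

>>> jog_arm(rows="0 8 0 0 0;0 12 0 0 0;0 0 0 -40 0;0 0 0 -40 0;0 0 -40 0 0;0 0 -50 0 0;0 0 -50 0 0;0 0 -50 0 0;0 0 -50 0 0;0 0 -50 0 0;0 0 0 0 0;0 0 0 0 0")

```text
time: 8.93
tcp_pos: [0.4418, 0.3073, 0.2885]
tcp_rot: [[0.746, 0.666, 0.0], [0.666, -0.746, -0.0], [-0.0, 0.0, -1.0]]
contact_force: [0.6, -0.5, -0.7]
finger_gap: 0.0006
grasp_force: 0.0
```

```bash
python3 - <<'E'
from h import *;from cell import env
import cv2
rep()
a=env.camera("top")["frame"];cv2.imwrite("pics/t3.png",a);b=env.camera("side")["frame"];cv2.imwrite("pics/s3.png",b)
cv2.imwrite("pics/t3c.png",cv2.resize(a[165:265,185:315],None,fx=6,fy=6,interpolation=cv2.INTER_CUBIC))
E
```

```text
[0.4418 0.3073 0.2885] yaw -0.8425697359896595 r -0.24444645541099655 a 0.03550850120904736 f [ 0.6 -0.5 -0.7] [ 0.54  0.22  1.43 -0.    1.49  1.38]
```

View pics/t3c.png

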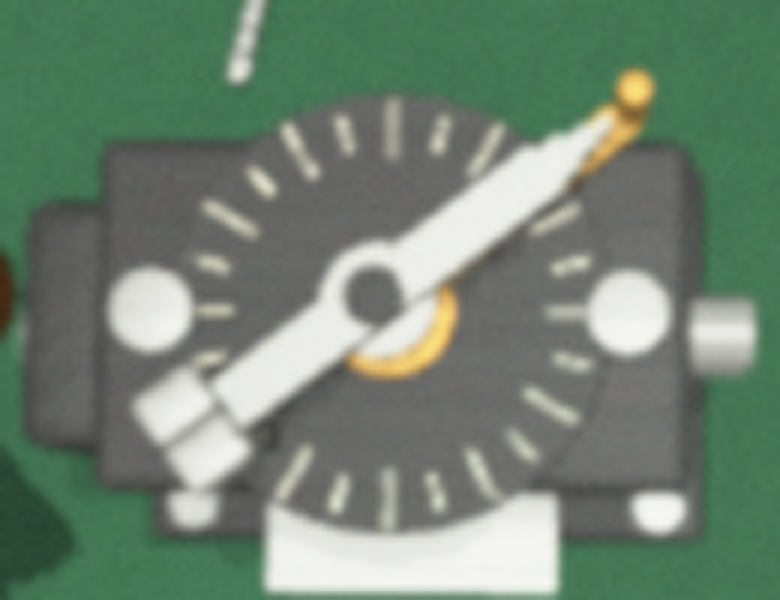

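The clear top view shows the tip at about (612,118), just anticlockwise of the pin top at (635,86). The axis is unchanged at (373,294). I'll work out both angles and refine them with an enlarged side crop.

```bash
python3 - <<'E'
from h import *
import cv2
A=at_z("top",top(373,294),.234)
for k,p,z in(("tip",(612,118),.228),("pin",(635,86),.223),("pin",(635,90),.223),("blockmid",(190,428),.236)):
    v=(at_z("top",top(*p),z)-A)[:2];print(k,np.hypot(*v),np.arctan2(v[1],v[0]))
b=cv2.imread("pics/s3.png")[140:215,215:325];cv2.imwrite("pics/s3c.png",cv2.resize(b,None,fx=7,fy=7,interpolation=cv2.INTER_CUBIC))
E
```

```text
tip 0.07646558863587408 -0.9324125012875073
pin 0.08697437791512676 -0.8896005088697039
pin 0.08630270751163502 -0.8990100347661643
blockmid 0.05716548334774365 2.2008819759216802
```

View pics/s3c.png

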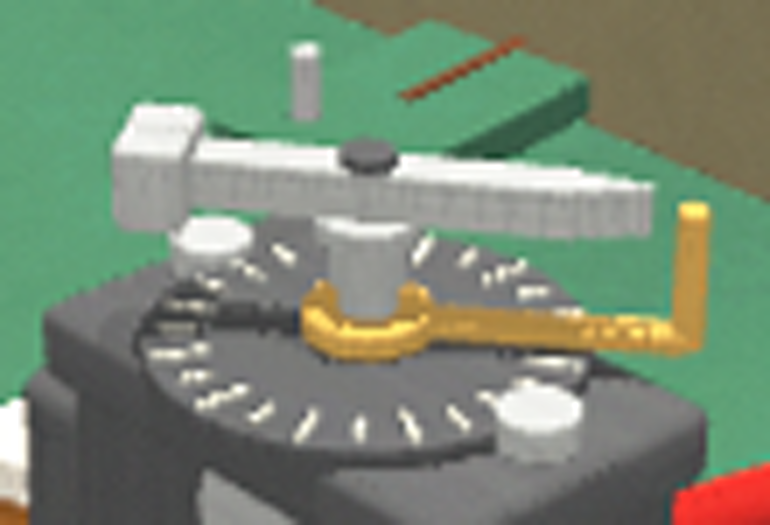

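The side crop shows the tip end at about (653,187), the pin top at (694,208) and the axis at (369,150). The estimates differ by about 0.09 rad, so I'll fit the bar and gauge outlines to the images with a common axis.

```bash
cat > fit.py <<'E'
from h import *
import cv2
from scipy.optimize import minimize
S=8
def proj(n,P):
    c=np.load(n+".npz");W=c["world_to_cam"];q=P@W[:3,:3].T+W[:3,3]
    return np.c_[q[:,0]/q[:,2]*c["fx"]+c["cx"],q[:,1]/q[:,2]*c["fy"]+c["cy"]]
def poly(n,pts,z,A,th,off,shape):
    c,s=np.cos(th),np.sin(th);p=np.array(pts)
    P=np.c_[A[0]+c*p[:,0]-s*p[:,1],A[1]+s*p[:,0]+c*p[:,1],np.full(len(p),z)]
    uv=((proj(n,P)-off+.5)*S-.5)
    m=np.zeros(shape,np.uint8);cv2.fillPoly(m,[np.round(uv*16).astype(int)],255,cv2.LINE_AA,4);return m/255.
bar=[(18,7),(56,7),(76,.5),(76,-.5),(56,-7),(18,-7)]
back=[(-18,7),(-46,7),(-46,-7),(-18,-7)]
arm=[(22,5),(84,5),(84,-5),(22,-5)]
def fit(n,png,parts,z,kind,th0):
    off=np.array([185,150] if n=="top" else [205,125]);f=cv2.imread(png)[off[1]:off[1]+120,off[0]:off[0]+135].astype(float)
    g=f.min(2)/255 if kind=="white" else np.clip(f[...,2]-f[...,0],0,None)/150
    g=cv2.resize(np.clip(g,0,1),None,fx=S,fy=S,interpolation=cv2.INTER_CUBIC)
    K=np.ones((2*S+1,2*S+1))
    def cost(v):
        A=np.array([.578,.1012])+v[:2]*.001
        m=np.max([poly(n,np.array(p)*.001,z,A,v[2],off,g.shape) for p in parts],0)
        r=cv2.dilate(m,K)-m
        return -(g*m).sum()/m.sum()+(g*r).sum()/r.sum()
    b=min((minimize(cost,[dx,dy,th0+d],method="Nelder-Mead",options=dict(initial_simplex=np.array([dx,dy,th0+d])+np.array([[0,0,0],[2,0,0],[0,2,0],[0,0,.05]]))) for d in(-.06,0,.06) for dx,dy in((0,0),(-1,1))),key=lambda r:r.fun)
    print(n,png,kind,"offset mm",b.x[:2].round(2),"angle",b.x[2].round(4),"score",round(b.fun,3))
E
cat > run.py <<'E'
from fit import *
import sys
fit("top",sys.argv[1],[bar,back],.23,"white",-.88)
fit("side",sys.argv[2],[bar,back],.23,"white",-.88)
E
python3 run.py pics/t3.png pics/s3.png; python3 - <<'E'
from fit import *
fit("top","pics/top0.png",[bar,back],.23,"white",1.01)
fit("top","pics/top0.png",[np.array(arm)*1.],.187,"brass",-.89)
fit("side","pics/side0.png",[np.array(arm)*1.],.187,"brass",-.89)
A=at_z("side",side(369,150),.234)
for p,z in(((653,187),.23),((694,208),.223)):
    v=(at_z("side",side(*p),z)-A)[:2];print(np.hypot(*v),np.arctan2(v[1],v[0]))
E
```

```text
top pics/t3.png white offset mm [ 1.19 -0.39] angle -0.9349 score -0.305
side pics/s3.png white offset mm [-0.07  0.2 ] angle -0.9363 score -0.341
top pics/top0.png white offset mm [0.67 0.82] angle 1.0094 score -0.295
top pics/top0.png brass offset mm [0.24 0.4 ] angle -0.8881 score -0.44
side pics/side0.png brass offset mm [ 4.75 -4.77] angle -0.9308 score -0.388
0.07551006192079762 -0.931631358804732
0.08636563932001336 -0.8886890578628507
```

Both views agree that the bar is at about −0.934 and the gauge at −0.889. So it ran about 0.045 rad past: the finger is about 22 mm wide, so its inner corner was doing the pushing. I'll nudge it back with the same fingertip from the other face, moving above the arm first.

>>> jog_arm(rows="0 0 0 0 0.04;0 -10 48 0 0;0 -10 48 0 0;0 -10 48 0 0;0 -10 48 0 0;0 -10 48 0 0;0 -10 48 0 0;0 0 0 0 0;0 0 0 0 0;0 0 0 30 0;0 0 0 30 0;0 0 0 20 0;0 0 0 0 0")

```text
time: 10.65
tcp_pos: [0.577, 0.0475, 0.2075]
tcp_rot: [[0.772, 0.636, -0.002], [0.636, -0.772, -0.0], [-0.002, -0.001, -1.0]]
contact_force: [0.4, -0.3, -0.1]
finger_gap: 0.0005
grasp_force: 0.0
```

```bash
python3 -c "from h import *;rep()"
```

```text
[0.577  0.0475 0.2075] yaw -0.8819014504773347 r 0.0408402007274988 a -0.0348826345438339 f [ 0.4 -0.3 -0.1] [0.02 0.36 1.43 0.   1.35 0.9 ]
```

>>> jog_arm(rows="0 7 0 0 0;0 5 0 0 0;0 1.5 0 0 0;0 0.5 0 0 0;0 0 0 0 0;0 0 0 0 0")

```text
time: 11.4
tcp_pos: [0.5886, 0.0555, 0.2085]
tcp_rot: [[0.773, 0.635, -0.0], [0.635, -0.773, -0.0], [-0.0, 0.0, -1.0]]
contact_force: [0.3, 0.4, 0.5]
finger_gap: 0.0004
grasp_force: 0.0
```

>>> jog_arm(rows="0 0.5 0 0 0;0 0 0 0 0;0 0 0 0 0")

```text
time: 11.78
tcp_pos: [0.589, 0.0559, 0.2085]
tcp_rot: [[0.773, 0.635, 0.0], [0.635, -0.773, 0.0], [0.0, -0.0, -1.0]]
contact_force: [-0.0, 0.7, 0.5]
finger_gap: 0.0008
grasp_force: 0.0
```

>>> jog_arm(rows="0 0.5 0 0 0;0 0 0 0 0;0 0 0 0 0")

```text
time: 12.15
tcp_pos: [0.5894, 0.0562, 0.2084]
tcp_rot: [[0.773, 0.635, 0.0], [0.635, -0.773, 0.0], [0.0, -0.0, -1.0]]
contact_force: [0.1, -0.3, -0.1]
finger_gap: 0.0001
grasp_force: 0.0
```

```bash
python3 - <<'E'
from h import *;from cell import env
import cv2
rep()
cv2.imwrite("pics/s4.png",env.camera("side")["frame"])
E
sed -i '/"top"/d' run.py; python3 run.py x pics/s4.png
```

```text
[0.5894 0.0562 0.2084] yaw -0.8829546797157896 r 0.0419808142389455 a -0.019756523888155787 f [ 0.1 -0.3 -0.1] [0.03 0.39 1.39 0.   1.36 0.92]
side pics/s4.png white offset mm [-0.84  0.23] angle -0.9377 score -0.066
```

>>> jog_arm(rows="0 0.5 0 0 0;0 0 0 0 0;0 0 0 0 0")

```text
time: 12.58
tcp_pos: [0.5898, 0.0565, 0.2084]
tcp_rot: [[0.773, 0.635, -0.0], [0.635, -0.773, -0.0], [-0.0, -0.0, -1.0]]
contact_force: [0.1, -0.4, -0.0]
finger_gap: 0.0004
grasp_force: 0.0
```

>>> jog_arm(rows="0 0.5 0 0 0;0 0 0 0 0;0 0 0 0 0")

```text
time: 12.95
tcp_pos: [0.5902, 0.0568, 0.2085]
tcp_rot: [[0.773, 0.635, 0.0], [0.635, -0.773, 0.0], [0.0, 0.0, -1.0]]
contact_force: [-0.2, 0.5, -0.7]
finger_gap: 0.0005
grasp_force: 0.0
```

>>> jog_arm(rows="0 0.5 0 0 0;0 0 0 0 0;0 0 0 0 0")

```text
time: 13.32
tcp_pos: [0.5905, 0.0572, 0.2085]
tcp_rot: [[0.773, 0.635, -0.0], [0.635, -0.773, 0.0], [0.0, -0.0, -1.0]]
contact_force: [-0.6, -0.0, 0.9]
finger_gap: 0.0007
grasp_force: 0.0
```

>>> jog_arm(rows="0 0.5 0 0 0;0 0 0 0 0;0 0 0 0 0")

```text
time: 13.7
tcp_pos: [0.5909, 0.0575, 0.2084]
tcp_rot: [[0.773, 0.635, -0.0], [0.635, -0.773, -0.0], [-0.0, -0.0, -1.0]]
contact_force: [-0.2, 0.3, -0.2]
finger_gap: 0.0004
grasp_force: 0.0
```

>>> jog_arm(rows="0 0.5 0 0 0;0 0 0 0 0;0 0 0 0 0")

```text
time: 14.08
tcp_pos: [0.5913, 0.0578, 0.2084]
tcp_rot: [[0.773, 0.635, -0.0], [0.635, -0.773, -0.0], [-0.0, 0.0, -1.0]]
contact_force: [-0.6, -0.5, -0.3]
finger_gap: 0.0005
grasp_force: 0.2
```

>>> jog_arm(rows="0 0.5 0 0 0;0 0 0 0 0;0 0 0 0 0")

```text
time: 14.45
tcp_pos: [0.5916, 0.058, 0.2084]
tcp_rot: [[0.773, 0.635, -0.0], [0.635, -0.773, -0.0], [-0.0, 0.0, -1.0]]
contact_force: [-1.7, -1.1, 1.0]
finger_gap: 0.0005
grasp_force: 1.4
```

Contact is at about a = −17.1 mm. I'll push about 2 mm gently, back off and measure.

>>> jog_arm(rows="0 0.5 0 0 0;0 0.5 0 0 0;0 0.5 0 0 0;0 0 0 0 0;0 0 0 0 0")

```text
time: 15.08
tcp_pos: [0.5929, 0.059, 0.2084]
tcp_rot: [[0.773, 0.635, 0.0], [0.635, -0.773, -0.0], [-0.0, 0.0, -1.0]]
contact_force: [-0.6, -3.7, 0.2]
finger_gap: 0.0003
grasp_force: 1.4
```

```bash
python3 -c "from h import *;rep()"
```

```text
[0.5929 0.059  0.2084] yaw -0.883034359624444 r 0.042040440787496705 a -0.015292861945752753 f [-0.6 -3.7  0.2] [ 0.04  0.4   1.38 -0.    1.36  0.92]
```

>>> jog_arm(rows="0 -4 0 0 0;0 -12 0 0 0;0 0 0 -40 0;0 0 0 -40 0;0 0 -40 0 0;0 0 -50 0 0;0 0 -50 0 0;0 0 -50 0 0;0 0 -50 0 0;0 0 -50 0 0;0 0 0 0 0;0 0 0 0 0")

```text
time: 16.58
tcp_pos: [0.3964, 0.2725, 0.2885]
tcp_rot: [[0.773, 0.635, 0.0], [0.635, -0.773, 0.0], [0.0, 0.0, -1.0]]
contact_force: [0.3, -0.0, 0.2]
finger_gap: 0.0002
grasp_force: 0.0
```

```bash
python3 - <<'E'
from h import *;from cell import env
import cv2
rep()
a=env.camera("top")["frame"];cv2.imwrite("pics/t5.png",a);cv2.imwrite("pics/s5.png",env.camera("side")["frame"])
from fit import *
fit("top","pics/t5.png",[bar,back],.23,"white",-.88)
fit("side","pics/s5.png",[bar,back],.23,"white",-.88)
E
```

```text
[0.3964 0.2725 0.2885] yaw -0.8827943882329344 r -0.24761640529955029 a -0.03149338048082286 f [ 0.3 -0.   0.2] [0.53 0.09 1.58 0.   1.47 1.41]
top pics/t5.png white offset mm [ 0.8 -0.1] angle -0.8996 score -0.302
side pics/s5.png white offset mm [-0.21  0.28] angle -0.9032 score -0.34
```

The bar is now at −0.90 against the gauge at −0.889, about 0.7° off. One more nudge of 0.7 mm the same way will finish it.

>>> jog_arm(rows="0 0 50 0 0;0 0 50 0 0;0 0 50 0 0;0 0 50 0 0;0 0 50 0 0;0 0 40 0 0;0 0 0 0 0;0 0 0 30 0;0 0 0 30 0;0 0 0 20 0;0 0 0 0 0;0 8 0 0 0;0 5 0 0 0;0 1.5 0 0 0;0 0 0 0 0")

```text
time: 18.55
tcp_pos: [0.5918, 0.0582, 0.2086]
tcp_rot: [[0.773, 0.635, 0.0], [0.635, -0.773, -0.0], [0.0, 0.0, -1.0]]
contact_force: [-0.9, -0.2, -0.1]
finger_gap: 0.0003
grasp_force: 0.0
```

```bash
python3 -c "from h import *;rep()"
```

```text
[0.5918 0.0582 0.2086] yaw -0.8828405580422485 r 0.04199057613564344 a -0.016650041161883816 f [-0.9 -0.2 -0.1] [ 0.04  0.4   1.38 -0.    1.36  0.92]
```

>>> jog_arm(rows="0 0.8 0 0 0;0 0.4 0 0 0;0 0.4 0 0 0;0 0.3 0 0 0;0 0.3 0 0 0;0 0 0 0 0;0 0 0 0 0")

```text
time: 19.42
tcp_pos: [0.5934, 0.0594, 0.2085]
tcp_rot: [[0.773, 0.635, 0.0], [0.635, -0.773, -0.0], [-0.0, 0.0, -1.0]]
contact_force: [-0.7, -3.1, 0.3]
finger_gap: 0.0004
grasp_force: 1.6
```

```bash
python3 -c "from h import *;rep()"
```

```text
[0.5934 0.0594 0.2085] yaw -0.8831336425666974 r 0.04212523485611769 a -0.0146475080527233 f [-0.7 -3.1  0.3] [ 0.04  0.4   1.38 -0.    1.36  0.92]
```

>>> jog_arm(rows="0 -4 0 0 0;0 -12 0 0 0;0 0 0 -40 0;0 0 0 -40 0;0 0 -40 0 0;0 0 -50 0 0;0 0 -50 0 0;0 0 -50 0 0;0 0 -50 0 0;0 0 -50 0 0;0 0 0 0 0;0 0 0 0 0")

```text
time: 20.92
tcp_pos: [0.397, 0.2729, 0.2885]
tcp_rot: [[0.773, 0.635, 0.0], [0.635, -0.773, 0.0], [0.0, 0.0, -1.0]]
contact_force: [0.2, -0.9, 0.4]
finger_gap: 0.0005
grasp_force: 0.0
```

```bash
python3 - <<'E'
from fit import *;from cell import env
rep()
a=env.camera("top")["frame"];cv2.imwrite("pics/t6.png",a);cv2.imwrite("pics/s6.png",env.camera("side")["frame"])
cv2.imwrite("pics/t6c.png",cv2.resize(a[165:265,150:365],None,fx=3.7,fy=3.7,interpolation=cv2.INTER_CUBIC))
fit("top","pics/t6.png",[bar,back],.23,"white",-.88)
fit("side","pics/s6.png",[bar,back],.23,"white",-.88)
E
```

```text
[0.397  0.2729 0.2885] yaw -0.8827795963557771 r -0.24757899113950818 a -0.030792454373040224 f [ 0.2 -0.9  0.4] [ 0.53  0.09  1.58 -0.    1.47  1.41]
top pics/t6.png white offset mm [0.85 0.05] angle -0.8906 score -0.301
side pics/s6.png white offset mm [0.01 0.48] angle -0.8964 score -0.342
```

View pics/t6c.png

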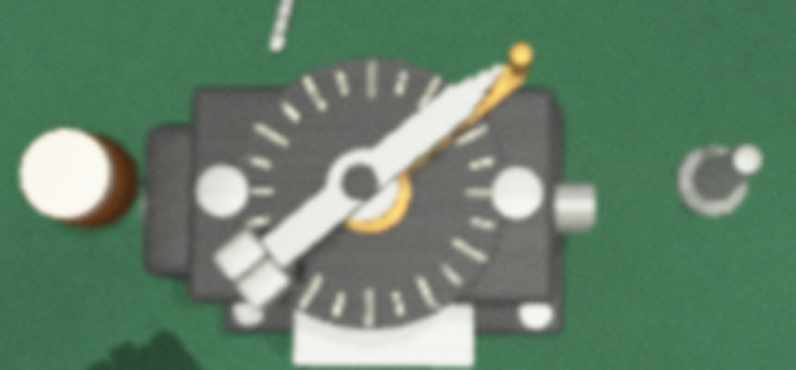

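The tip at (500,70) points straight at the pin top at (520,53), within about 0.005 rad. The hand is well clear and the jar and mandrel have not moved.

```bash
python3 -c "from cell import env;print(env.sign_off())"
```

```text
the job is handed in; nothing more can be done
None
```

The job is handed in with the pointed arm aimed at the gauge pin to within about 0.005 rad (0.3°) by camera and the hand clear, but the first push ran about 0.045 rad (2.6°) past the pin, and I nudged it back anticlockwise with the fingertip on the other face.

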